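# Unclamp the palette and hang it on its peg

## Task

The painter's small wooden palette is held upright in the bench clamp. First swing the clamp's lever fully open while the palette still stands in the slot; then lift the palette out and hang it by its thumb hole on the peg of the wooden stand, upright and at rest. Leave the lever open, and do not disturb the other things on the table.

Things in the scene. Friction and masses are not known exactly. Their poses are not given: they have to be found in the camera images.
- clamp: Fixed wooden block, 100 (x) x 204 (y) x 57 mm high, with a slot along its y (11.5 mm wide, 158 mm long, floor 12 mm above the table, 45 mm deep) in which the palette stands. Origin on the table under the middle of the slot; z up. At its -y end two steel cheeks rise to 164 mm and carry the lever. The base reaches from y -116 to +88 mm.
- lever (a joint): Hinge of the rigid L-shaped clamp lever, about the clamp's x axis. 0 = shut: its 36 mm steel arm lies over the palette's top corner (3 mm above it) and its black handle stands straight up. It grows to 1.45 rad = fully open: the handle has swung outwards to the clamp's -y and lies nearly level, the arm points up to 187 mm above the table. Stiff: stays where left; about 2 N moves it.
- lever_pivot (a point): Point on the lever's hinge axis: clamp frame (0, -98, 150) mm. Axes as the clamp's.
- lever_grip (a point): Middle of the black handle's upper part, 85 mm from the hinge axis. The handle is 20 mm wide (clamp's x) and 18 mm thick and ends 107 mm from the hinge; axes turn with the lever, z along the handle.
- palette: Flat rectangular wooden palette, 10 mm thick (its x), 150 mm wide (y), 130 mm tall (z), about 0.14 kg, with dried dabs of paint on its -x face. Origin at the middle of its lower edge. At the start it stands in the clamp's slot, 12 mm above the table, axes as the clamp's.
- palette_hole (a point): Centre of the palette's round thumb hole, 40 mm in diameter, through its thickness: 82 mm above the origin, 48 mm below the top edge, midway across. Axes as the palette's.
- palette_top (a point): Middle of the palette's top edge, 130 mm above its origin.
- peg_stand: Fixed dark wooden stand: a base 130 x 130 x 16 mm (x -30 to +100 mm) and a post 34 mm wide, 26 mm deep (x 42 to 68 mm), 155 mm high. Origin on the table below the middle of the peg, z up; the peg points to the stand's -x (towards the robot, give or take its yaw).
- peg_mid (a point): Middle of the peg's centre line, 146 mm above the table. The peg is a flat wooden tongue, 20 mm wide (y), 8 mm thick, 95 mm long, rising 0.12 rad towards its free end, which is 47 mm in -x of this point and 6 mm higher and has a lip standing 5 mm above the tongue; it meets the post 45 mm in +x. Axes as the stand's.
- tape_roll: Bystander: roll of tape lying flat, 96 mm across, 24 mm high. Origin under its centre.
- jar: Bystander: glass jar, 68 mm across, 85 mm high. Origin under its centre.
- bottle: Bystander: amber bottle, 60 mm across, 150 mm high. Origin under its centre.
- can: Bystander: white can, 84 mm across, 100 mm high. Origin under its centre.
- spatula: Bystander: spatula lying on the table, 190 mm long.
- saucer: Bystander: white saucer, 100 mm across, 18 mm high. Origin under its centre.

How it is judged:
By the outcome, as a careful person would: the job done as asked, in the order asked, and still so for the second after the job is handed in, with the robot touching nothing.
It also fails if it takes over 53 s, if anything falls off the work surface, if the arm or the gripper's body presses on something with over 40 N, if the wrist force passes 120 N, or if a joint passes its speed limit or range.

## Robot

A 7-joint arm with a two-finger parallel gripper is mounted at the origin on the work surface. World frame = base frame: x ahead of the robot, y to its left, z up, the work surface at z = 0. Lengths are in m, angles in rad, forces in N, time in s.
With the tool pointing down it reaches from about 0.425 to 0.875 m from the base axis. Payload 4.7 kg.
Tool frame: the origin (TCP) lies on the centre line of the jaws, within the pads' length; the fingertips stand 14 mm ahead of it and the grasp point (between the pads) lies 5 mm behind it; z points along the fingers, y is the line along which they close (so a half turn about z gives the same grasp; the last joint's range is limited). The gripper opens to 87 mm and grips with 3 to 60 N. Pads are 19 mm wide; open, the fingers measure 117 mm over their backs; the gripper's body (75 mm by 190 mm) begins 51 mm behind the grasp point.
Start: joints at [1.357, 0.321, -0.07, 1.45, 0.023, 1.371, -0.057], TCP at [0.147, -0.633, 0.237] pointing down, gripper open.
Joint ranges: [-2.86, 2.86], [-0.3, 2.09], [-1.38, 1.24], [0.06, 2.45], [-1.56, 4.7], [0.09, 2.05], [-2.69, 2.69]. Speed limits (rad/s): [2.57, 2.57, 3.14, 3.14, 3.14, 3.14, 3.14].

## Interface

Orientations are given as a rotation vector (axis times angle).
In Python, from bench import ctrl gives the robot as it stands.
- The arm moves only by the tool send_rows, never from a script. Its argument "steps" is a list of rows, each an object of numbers: "tx", "ty", "tz": the shift along the tool's x, y, z in units of 60 mm (1.0 is 60 mm); "turn": the turn about the tool's z in units of 8 degrees (1.0 is 8 degrees); "grip": the opening, from 0 (shut) to 1 (fully open). A call has 1 to 12 rows; each row shifts and turns the commanded pose from where the row before left it, along the tool's axes as they then stand; what a row does not reach is not made up. A row lasts 1/8 s, in which the tool goes at most 62.5 mm and 10.7 degrees, less where a joint would pass 70% of its speed; a pose out of reach is approached as far as the arm can. A call is refused whole if a number of a shift passes 1 or a number of a turn 1, either way. A call with a gripper value outside its range is refused whole. The fingers move at their own pace and stop on an object; "newtons" is the grip in N (left out, the last holds). Time passes only in rows, so rows that do not move let the fingers close. It gives the time, the measured TCP pose, the force, the opening and the grip force at its end, in the units of the state.
- ctrl.get_state(): the state, without advancing time (a new reading comes with each control period).
- ctrl.get_image(name): name is "scene" or "side" or "wrist"; returns a dict with "pixels" (400x640x3 uint8, red, green, blue), "K" (3x3 intrinsics, pixels), "cam_to_world" (4x4, takes a point from camera to world coordinates); the wrist camera has in their place "T_tool_cam" (4x4, takes a point from camera to tool coordinates, whose origin is the TCP and whose axes are the flange's). Camera axes: x right, y down, z forward; pixel columns grow to the right and rows downward; lengths in m; the calibration is good to about 2 mm. The wrist camera is an equidistant fisheye: a pixel r from the principal point sees the ray r / f radians off the axis. A picture is of the moment at which its call begins: read the wrist's pose just before it. There is no depth.
- ctrl.close_job(): hands the job in; it is judged then, once.
The state is a dict: "time": time; "joint_positions": joint angles; "qd": joint speeds; "joint_torque": joint torques, N m; "position": TCP position; "tool_rot": TCP orientation; "ft_force": force on the tool from outside, world axes, zero at the start; "torque": the same for the moment, N m; "grip_width": opening from 0.0 (shut) to 1.0 (fully open); "grip_force": force on a finger pad.
Only numpy, scipy, OpenCV 4.12 (cv2) and the standard library are available. Lean on these libraries where they do the work, as an engineer would, in place of code of your own. Each camera call takes 0.05 s, during which the arm holds its last target. There are 200 camera calls.

## Working session

There is one attempt and no reset: what is moved stays moved. The work goes in short steps, Python scripts to look and compute and a tool call to move; the robot and the scene stay as the last step left them, time stands still between calls to the robot, and variables do not carry over. Pictures are saved under pics/ and viewed, at most 10 in all, crops included, and the job is handed in when it is done.

Besides the shell and the picture viewer there is one more tool, called after "Request:" by a JSON object that holds its "op" and its "data", one argument or row to a line. send_rows: Moves the arm, as the interface text tells. Its arguments: {"type":"object","properties":{"steps":{"type":"array"},"newtons":{"type":"number"}},"required":["steps"]}

```bash
mkdir -p pics; ls
python3 - <<'E'
from bench import ctrl
import cv2,numpy as np
s=ctrl.get_state();print(s)
for n in("scene","side"):
    d=ctrl.get_image(n);cv2.imwrite(f"pics/{n}0.png",d["pixels"][:,:,::-1]);print(n,d["K"],d["cam_to_world"])
    np.savez(f"{n}0.npz",**d)
E
```

```text
pics
{'time': 0.0, 'joint_positions': array([ 1.35714707,  0.32181542, -0.07010927,  1.45170609,  0.02259313,
        1.37083088, -0.05689551]), 'qd': array([ 0.00037209, -0.00107845,  0.00079832,  0.00129739,  0.00058326,
       -0.00054642, -0.00012387]), 'joint_torque': array([-1.03462600e-03, -4.91289318e+01, -4.04264303e-01, -3.12529850e+01,
       -6.37701130e-02,  4.36935062e-02,  1.88181325e-04]), 'position': array([ 0.14660391, -0.632682  ,  0.23545103]), 'tool_rot': array([-3.11930012e+00, -3.56843627e-01,  4.88302069e-04]), 'ft_force': array([-0.46442029, -0.54021943,  0.34857582]), 'torque': array([-0.01357474,  0.0299153 ,  0.01170687]), 'grip_force': 0.0, 'grip_width': 1.0032967494242413}
scene [[510.5092304    0.         317.96110627]
 [  0.         510.5092304  192.93590742]
 [  0.           0.           1.        ]] [[ 0.0684946   0.66673216 -0.74214332  1.50326514]
 [ 0.99740817 -0.06219221  0.03618106 -0.05874578]
 [-0.02203245 -0.74269802 -0.66926394  1.07114391]
 [ 0.          0.          0.          1.        ]]
side [[463.50018974   0.         323.18138004]
 [  0.         463.50018974 199.98692225]
 [  0.           0.           1.        ]] [[-0.7237707  -0.47896531  0.49673756 -0.10948846]
 [-0.69001498  0.49616087 -0.52697601  0.67725469]
 [ 0.00594149 -0.72416616 -0.68959994  1.05751938]
 [ 0.          0.          0.          1.        ]]
```

View pics/scene0.png

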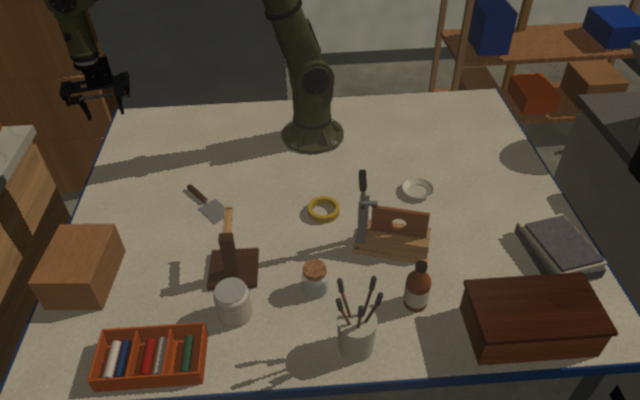

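View pics/side0.png

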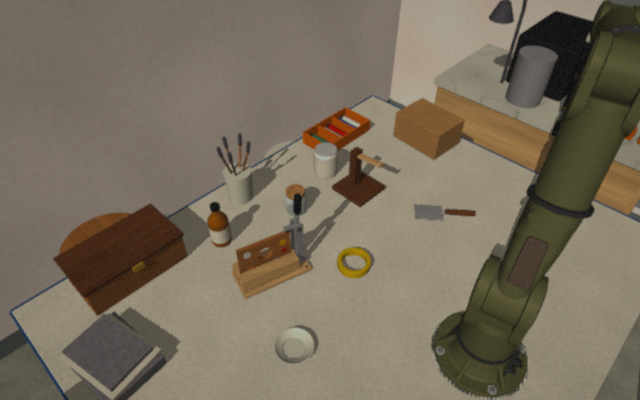

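The scene view shows the clamp with palette at about (395,225), its lever at (363,185), and the stand at (233,260) with the peg rising to (228,212). In the side view the clamp is at (270,262) and the stand at (360,182). I'll zoom in to get precise points.

Run:
```python
import cv2
a=cv2.imread("pics/scene0.png");b=cv2.imread("pics/side0.png")
def crop(im,x,y,w,h,k,n):
    c=cv2.resize(im[y:y+h,x:x+w],None,fx=k,fy=k,interpolation=cv2.INTER_CUBIC)
    for i in range(0,w,20): cv2.putText(c,str(x+i),(i*k,9),0,.35,(0,0,255)); cv2.line(c,(i*k,0),(i*k,h*k),(0,0,255),1) if 0 else cv2.line(c,(i*k,10),(i*k,16),(0,0,255),1)
    for j in range(0,h,20): cv2.putText(c,str(y+j),(0,j*k+4),0,.35,(255,0,0)); cv2.line(c,(24,j*k),(30,j*k),(255,0,0),1)
    cv2.imwrite(n,c)
crop(a,200,160,240,140,3,"pics/sc_c.png")
crop(b,225,140,165,160,3,"pics/si_c.png")
```

```text
(no output)
```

View pics/sc_c.png

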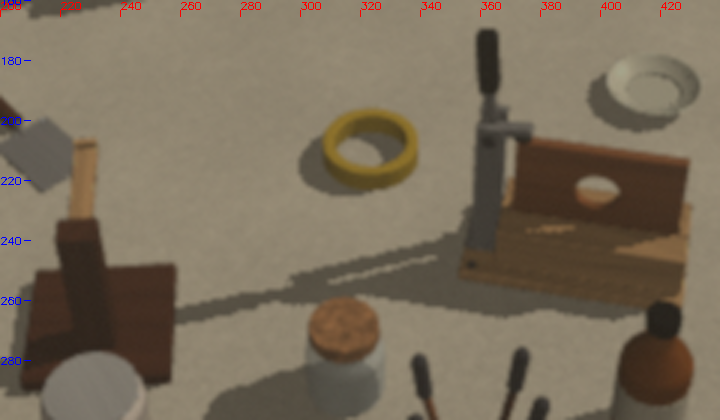

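View pics/si_c.png

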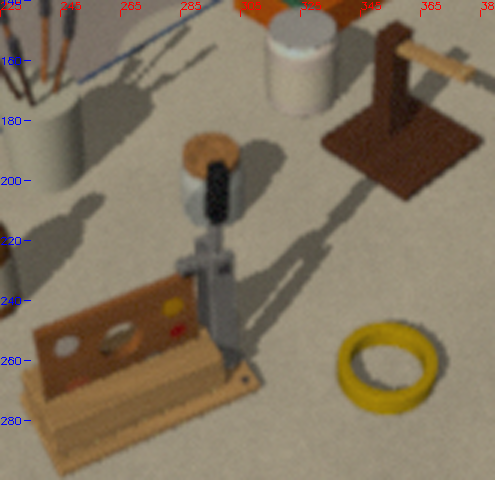

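```bash
cat > h.py <<'E'
import numpy as np
from scipy.optimize import least_squares
C={n:dict(np.load(n+"0.npz")) for n in("scene","side")}
def proj(n,p):
    M=C[n]["cam_to_world"];q=(np.asarray(p)-M[:3,3])@M[:3,:3];K=C[n]["K"]
    return q[:2]/q[2]*K[0,0]+K[:2,2]
def ray(n,u):
    M=C[n]["cam_to_world"];K=C[n]["K"];return M[:3,3],M[:3,:3]@np.linalg.solve(K,[*u,1])
def onplane(n,u,z):
    o,d=ray(n,u);return o+d*(z-o[2])/d[2]
def tri(u,v):
    (a,d),(b,e)=ray("scene",u),ray("side",v);t=np.linalg.lstsq(np.c_[d,-e],b-a,rcond=None)[0]
    p,q=a+t[0]*d,b+t[1]*e;return (p+q)/2,np.linalg.norm(p-q)
def pose(obs,x0):
    def w(v,o):
        c,s=np.cos(v[2]),np.sin(v[2]);return [v[0]+c*o[0]-s*o[1],v[1]+s*o[0]+c*o[1],o[2]]
    f=lambda v:np.concatenate([proj(n,w(v,o))-u for n,o,u in obs])
    r=least_squares(f,x0,loss="soft_l1");return r.x,f(r.x).reshape(-1,2).round(1)
E
python3 - <<'E'
from h import *
print("handle top",tri((362.3,170.5),(297.7,194.5)))
print("hole",tri((399,223.7),(265.7,252.7)))
print("peg tip",tri((228.3,207),(382.7,164)))
cl=[("scene",(-.005,-.075,.142),(372,205.5)),("scene",(.005,.075,.142),(429.3,213.3)),("scene",(0,-.098,.257),(362.3,170.5)),
("scene",(.05,-.116,0),(352.7,252.3)),("scene",(.005,0,.094),(399,223.5)),
("side",(-.005,.075,.142),(236,250.3)),("side",(-.005,-.075,.142),(288.8,231.3)),("side",(-.005,0,.094),(265.7,252.7)),("side",(0,-.098,.257),(297.7,194.5)),
("side",(-.05,.088,0),(246,298.3)),("side",(-.05,-.116,0),(312.3,268.5))]
print(pose(cl,[.6,.12,0]))
st=[("scene",(-.03,-.065,.016),(212.3,250.3)),("scene",(-.03,.065,.016),(258.7,248.3)),("scene",(.1,.065,0),(257,287)),("scene",(.1,-.065,0),(207,289.3)),
("side",(-.03,.065,.016),(360,205)),("side",(.1,.065,.016),(332,186.5)),("side",(-.03,-.065,.016),(386,186.5)),
("side",(-.047,0,.154),(382.7,164)),("scene",(-.047,0,.157),(228.8,206.7))]
print(pose(st,[.7,-.25,0]))
for n,u,z in [("jar",(314,267),.085),("bottle",(420,267),.15),("can",(231,285),.1)]: print(n,onplane("scene",u,z))
print("saucer,tape",onplane("scene",(417.5,188),.015),onplane("scene",(323.5,209),.02))
E
```

```text
handle top (array([0.52691972, 0.09920857, 0.25822528]), np.float64(0.00466608962148999))
hole (array([0.55713022, 0.19896829, 0.09084988]), np.float64(0.006828571158254235))
peg tip (array([ 0.51855386, -0.24958792,  0.15646651]), np.float64(0.007306234833276684))
(array([ 0.55792206,  0.19787725, -0.28439572]), array([[-1.3, -0.8],
       [-1.2,  1.6],
       [ 1.2,  0.7],
       [-1.9,  1.2],
       [-1.7,  0.5],
       [ 1.1,  2.1],
       [ 0.6, -0.3],
       [-0.4,  0.6],
       [-3.1,  1. ],
       [-0.6,  1.2],
       [-0.7,  1. ]]))
(array([ 0.56634141, -0.24758686, -0.02352694]), array([[-0.9, -1.9],
       [-0.4, -2.2],
       [-0.2,  0.3],
       [-0.1,  0.5],
       [-0.1,  0.5],
       [-1. , -0.2],
       [-0.4,  0.1],
       [-1.9,  1.7],
       [-0.5, -0.5]]))
jar [ 0.68328484 -0.03409446  0.085     ]
bottle [0.7585815  0.20827498 0.15      ]
can [ 0.73361928 -0.23480824  0.1       ]
saucer,tape [0.3379919  0.30777282 0.015     ] [0.41033034 0.00959212 0.02      ]
```

Request:
{"op": "send_rows", "data": {
  "steps": [
    {"turn": -1,"tz": -0.2,"grip": 0},
    {"turn": -1,"tz": -0.2,"grip": 0},
    {"turn": -1,"tz": -0.2,"grip": 0},
    {"turn": -1,"tz": -0.2,"grip": 0},
    {"turn": -1,"tz": -0.2,"grip": 0},
    {"turn": -1,"tz": -0.2,"grip": 0},
    {"turn": -1,"grip": 0},
    {"turn": -0.57,"grip": 0},
    {"ty": 0.6,"grip": 0},
    {"ty": 0.7,"grip": 0},
    {"ty": 0.7,"grip": 0},
    {"ty": 0.68,"grip": 0}
  ],
  "newtons": 20
}}

```text
validation failed for argument at $.st...
```

Request:
{"op": "send_rows", "data": {
  "steps": [
    {"tx": 0,"ty": 0,"tz": -0.2,"turn": -1,"grip": 0},
    {"tx": 0,"ty": 0,"tz": -0.2,"turn": -1,"grip": 0},
    {"tx": 0,"ty": 0,"tz": -0.2,"turn": -1,"grip": 0},
    {"tx": 0,"ty": 0,"tz": -0.2,"turn": -1,"grip": 0},
    {"tx": 0,"ty": 0,"tz": -0.2,"turn": -1,"grip": 0},
    {"tx": 0,"ty": 0,"tz": -0.2,"turn": -1,"grip": 0},
    {"tx": 0,"ty": 0,"tz": 0,"turn": -1,"grip": 0},
    {"tx": 0,"ty": 0,"tz": 0,"turn": -0.57,"grip": 0},
    {"tx": 0,"ty": 0.6,"tz": 0,"turn": 0,"grip": 0},
    {"tx": 0,"ty": 0.7,"tz": 0,"turn": 0,"grip": 0},
    {"tx": 0,"ty": 0.7,"tz": 0,"turn": 0,"grip": 0},
    {"tx": 0,"ty": 0.68,"tz": 0,"turn": 0,"grip": 0}
  ],
  "newtons": 20
}}

```text
time: 1.6
position: [0.3021, -0.6787, 0.3078]
tool_rot: [-2.515, -1.881, -0.0]
ft_force: [-0.8, -0.9, 0.4]
grip_width: 0.008
grip_force: 0.0
```

Request:
{"op": "send_rows", "data": {
  "steps": [
    {"tx": 0.5,"ty": 0,"tz": 0,"turn": 0,"grip": 0},
    {"tx": 0.9,"ty": 0,"tz": 0,"turn": 0,"grip": 0},
    {"tx": 1,"ty": 0,"tz": 0,"turn": 0,"grip": 0},
    {"tx": 1,"ty": 0,"tz": 0,"turn": 0,"grip": 0},
    {"tx": 1,"ty": 0,"tz": 0,"turn": 0,"grip": 0},
    {"tx": 1,"ty": 0,"tz": 0,"turn": 0,"grip": 0},
    {"tx": 1,"ty": 0,"tz": 0,"turn": 0,"grip": 0},
    {"tx": 1,"ty": 0,"tz": 0,"turn": 0,"grip": 0},
    {"tx": 1,"ty": 0,"tz": 0,"turn": 0,"grip": 0},
    {"tx": 1,"ty": 0,"tz": 0,"turn": 0,"grip": 0},
    {"tx": 0.6,"ty": 0,"tz": 0,"turn": 0,"grip": 0},
    {"tx": 0.2,"ty": 0,"tz": 0,"turn": 0,"grip": 0}
  ]
}}

```text
time: 3.1
position: [0.4739, -0.0889, 0.3085]
tool_rot: [2.511, 1.888, -0.0]
ft_force: [-0.1, -0.3, -0.9]
grip_width: 0.004
grip_force: 0.0
```

Request:
{"op": "send_rows", "data": {
  "steps": [
    {"tx": 0.5,"ty": 0,"tz": 0,"turn": 0,"grip": 0},
    {"tx": 1,"ty": 0,"tz": 0,"turn": 0,"grip": 0},
    {"tx": 1,"ty": 0,"tz": 0,"turn": 0,"grip": 0},
    {"tx": 1,"ty": 0,"tz": 0,"turn": 0,"grip": 0},
    {"tx": 0.57,"ty": 0,"tz": 0,"turn": 0,"grip": 0},
    {"tx": 0,"ty": 0,"tz": 0.4,"turn": 0,"grip": 0},
    {"tx": 0,"ty": 0,"tz": 0.5,"turn": 0,"grip": 0},
    {"tx": 0,"ty": 0,"tz": 0,"turn": 0,"grip": 0}
  ]
}}

```text
time: 4.1
position: [0.5417, 0.1404, 0.2519]
tool_rot: [-2.516, -1.878, 0.008]
ft_force: [0.0, -0.7, 1.4]
grip_width: 0.004
grip_force: 0.0
```

Run:
```python
from bench import ctrl
import cv2,numpy as np
s=ctrl.get_state();print(s["position"],s["tool_rot"],s["ft_force"])
d=ctrl.get_image("wrist");print(d["K"],d["T_tool_cam"])
a=d["pixels"][:,:,::-1];e=ctrl.get_image("side")["pixels"][130:310,220:400,::-1]
cv2.imwrite("pics/w1.png",np.hstack([cv2.resize(a,(480,300)),cv2.resize(e,(300,300))]))
np.savez("w1.npz",pos=s["position"],rot=s["tool_rot"],**d)
```

```text
[0.54167828 0.14039976 0.2519227 ] [-2.51590469 -1.87833774  0.00798943] [ 0.0436532  -0.71870588  1.35137178]
[[309.70691629   0.         323.02258615]
 [  0.         309.70691629 198.43905691]
 [  0.           0.           1.        ]] [[-5.06733765e-04 -9.55004939e-01 -2.96589463e-01  8.07205873e-02]
 [ 9.99999826e-01 -5.73529566e-04  1.38204138e-04 -9.70728324e-04]
 [-3.02088461e-04 -2.96589341e-01  9.55005063e-01 -1.48258401e-01]
 [ 0.00000000e+00  0.00000000e+00  0.00000000e+00  1.00000000e+00]]
```

View pics/w1.png

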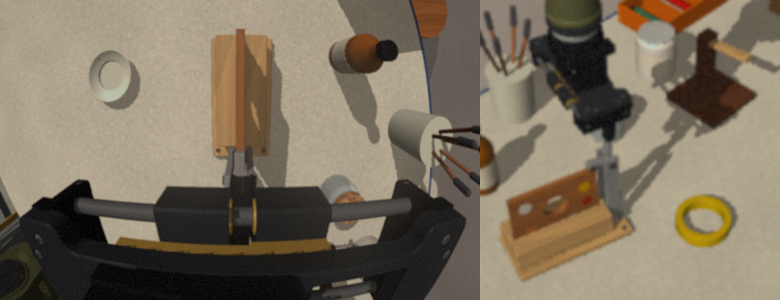

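Request:
{"op": "send_rows", "data": {
  "steps": [
    {"tx": -0.2,"ty": 0,"tz": 0.13,"turn": 0,"grip": 0},
    {"tx": -0.14,"ty": 0,"tz": 0,"turn": 0,"grip": 0},
    {"tx": -0.16,"ty": 0,"tz": 0,"turn": 0,"grip": 0},
    {"tx": -0.16,"ty": 0,"tz": 0,"turn": 0,"grip": 0},
    {"tx": -0.16,"ty": 0,"tz": 0.04,"turn": 0,"grip": 0},
    {"tx": -0.16,"ty": 0,"tz": 0.05,"turn": 0,"grip": 0},
    {"tx": -0.15,"ty": 0,"tz": 0.08,"turn": 0,"grip": 0},
    {"tx": -0.14,"ty": 0,"tz": 0.09,"turn": 0,"grip": 0},
    {"tx": 0,"ty": 0,"tz": 0,"turn": 0,"grip": 0}
  ]
}}

```text
time: 5.32
position: [0.5207, 0.0683, 0.2303]
tool_rot: [2.517, 1.88, -0.003]
ft_force: [-0.7, -0.1, -0.1]
grip_width: 0.004
grip_force: 0.0
```

Request:
{"op": "send_rows", "data": {
  "steps": [
    {"tx": -0.12,"ty": 0,"tz": 0.12,"turn": 0,"grip": 0},
    {"tx": -0.12,"ty": 0,"tz": 0.13,"turn": 0,"grip": 0},
    {"tx": -0.1,"ty": 0,"tz": 0.14,"turn": 0,"grip": 0},
    {"tx": -0.08,"ty": 0,"tz": 0.15,"turn": 0,"grip": 0},
    {"tx": -0.05,"ty": 0,"tz": 0.12,"turn": 0,"grip": 0},
    {"tx": -0.04,"ty": 0,"tz": 0.1,"turn": 0,"grip": 0},
    {"tx": 0,"ty": 0,"tz": 0.04,"turn": 0,"grip": 0},
    {"tx": 0,"ty": 0,"tz": 0,"turn": 0,"grip": 0}
  ]
}}

```text
time: 6.32
position: [0.5123, 0.0403, 0.1831]
tool_rot: [-2.515, -1.882, 0.001]
ft_force: [-0.3, -1.0, 0.6]
grip_width: 0.008
grip_force: 0.2
```

Run:
```python
from bench import ctrl
import cv2,numpy as np
e=ctrl.get_image("side")["pixels"][170:310,220:360,::-1];f=ctrl.get_image("scene")["pixels"][150:290,310:450,::-1]
cv2.imwrite("pics/c2.png",np.hstack([cv2.resize(i,(390,390),interpolation=cv2.INTER_CUBIC) for i in(e,f)]))
```

```text
(no output)
```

View pics/c2.png

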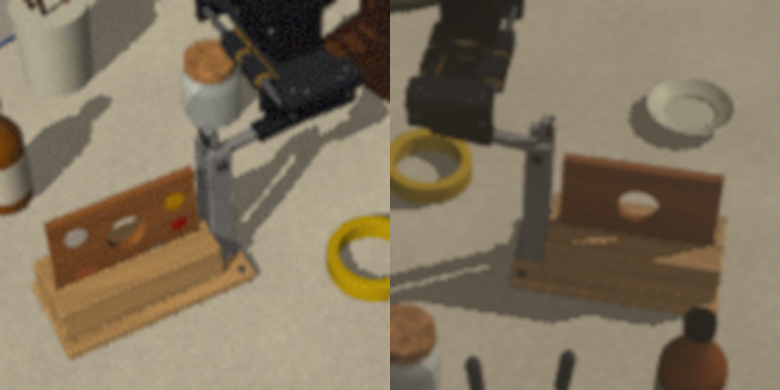

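The handle now lies nearly level and the arm stands up. I'll press gently until it reaches the stop.

Request:
{"op": "send_rows", "data": {
  "steps": [
    {"tx": 0,"ty": 0,"tz": 0.04,"turn": 0,"grip": 0},
    {"tx": 0,"ty": 0,"tz": 0.04,"turn": 0,"grip": 0},
    {"tx": 0,"ty": 0,"tz": 0,"turn": 0,"grip": 0}
  ]
}}

```text
time: 6.8
position: [0.5126, 0.0405, 0.182]
tool_rot: [2.514, 1.881, -0.002]
ft_force: [-10.3, -1.5, 25.7]
grip_width: 0.007
grip_force: 12.1
```

Request:
{"op": "send_rows", "data": {
  "steps": [
    {"tx": 0,"ty": 0,"tz": -0.4,"turn": 0,"grip": 0},
    {"tx": 0,"ty": 0,"tz": -0.7,"turn": 0,"grip": 0},
    {"tx": 0.2,"ty": 0,"tz": -0.5,"turn": 0,"grip": 0},
    {"tx": 0.8,"ty": 0,"tz": 0,"turn": 0,"grip": 0.4},
    {"tx": 0.8,"ty": 0,"tz": 0,"turn": 0,"grip": 0.7},
    {"tx": 0.7,"ty": 0,"tz": 0,"turn": 0,"grip": 0.7},
    {"tx": 0.27,"ty": 0,"tz": 0,"turn": 0,"grip": 0.7},
    {"tx": 0,"ty": 0,"tz": 0,"turn": 0,"grip": 0.7},
    {"tx": 0,"ty": 0,"tz": 0,"turn": 0,"grip": 0.7}
  ]
}}

```text
time: 7.92
position: [0.5593, 0.1987, 0.274]
tool_rot: [2.516, 1.881, -0.002]
ft_force: [0.3, -1.8, 0.1]
grip_width: 0.603
grip_force: 0.0
```

```bash
cat >> h.py <<'E'
from scipy.spatial.transform import Rotation as Ro
def wplane(w,uv,z):
    K,T=w["K"],w["T_tool_cam"];d=(np.atleast_2d(uv)-K[:2,2]);r=np.hypot(*d.T)[:,None];th=r/K[0,0]
    v=np.c_[d/r*np.sin(th),np.cos(th)];Rt=Ro.from_rotvec(w["rot"]).as_matrix()
    o=Rt@T[:3,3]+w["pos"];v=v@T[:3,:3].T@Rt.T
    return o+v*((z-o[2])/v[:,2])[:,None]
E
python3 - <<'E'
from bench import ctrl
from h import *
import cv2
s=ctrl.get_state();print(s["position"],s["tool_rot"],s["ft_force"],s["grip_width"])
d=ctrl.get_image("wrist");d.update(pos=s["position"],rot=s["tool_rot"]);np.savez("w2.npz",**d)
for n in("w1","w2"):
    w=dict(np.load(n+".npz"));im=cv2.cvtColor(w["pixels"],cv2.COLOR_RGB2HSV).astype(int)
    print(n)
    for r in (60,80,100,120,140,160,180):
        print(r,[tuple(w["pixels"][r,c]) if 0 else int(w["pixels"][r,c,0])-int(w["pixels"][r,c,2]) for c in range(300,345,2)],[int(w["pixels"][r,c,0]) for c in range(300,345,2)])
a=d["pixels"][:,:,::-1];cv2.imwrite("pics/w2.png",a)
E
```

```text
[0.55932176 0.19874811 0.27401844] [ 2.51589857e+00  1.88069031e+00 -1.52940717e-03] [ 0.34369592 -1.83216873  0.13924064] 0.6033296256485469
w1
60 [77, 78, 77, 77, 84, 83, 81, 74, 74, 80, 82, 83, 86, 66, 46, 70, 77, 79, 80, 84, 77, 79, 83] [158, 157, 163, 158, 165, 168, 166, 150, 125, 136, 134, 140, 131, 116, 102, 137, 157, 158, 162, 162, 161, 159, 162]
80 [82, 87, 83, 79, 84, 79, 80, 76, 81, 85, 88, 86, 84, 62, 49, 52, 49, 52, 48, 48, 55, 83, 86] [167, 171, 176, 162, 164, 164, 165, 143, 132, 133, 134, 135, 133, 113, 98, 104, 100, 101, 102, 107, 124, 165, 173]
100 [87, 88, 86, 84, 81, 84, 80, 76, 78, 86, 83, 92, 84, 62, 48, 46, 50, 52, 54, 51, 53, 53, 52] [174, 174, 171, 169, 163, 165, 162, 139, 133, 134, 135, 134, 135, 110, 98, 96, 100, 101, 105, 109, 117, 112, 112]
120 [88, 86, 86, 81, 83, 80, 81, 81, 81, 88, 89, 85, 88, 53, 44, 54, 51, 54, 52, 56, 51, 50, 52] [174, 168, 170, 165, 161, 164, 161, 137, 130, 137, 136, 135, 131, 102, 98, 102, 109, 107, 108, 107, 110, 113, 104]
140 [85, 87, 81, 78, 82, 79, 80, 78, 81, 87, 84, 85, 81, 60, 47, 52, 49, 71, 83, 72, 54, 51, 47] [168, 169, 1
[... 1317 characters left out ...]
3, 136, 125, 107, 109, 122, 161, 173, 167, 163, 162, 167, 172]
140 [83, 89, 87, 84, 83, 85, 84, 74, 78, 87, 89, 86, 75, 45, 51, 43, 48, 49, 50, 52, 58, 68, 79] [167, 178, 174, 172, 171, 168, 169, 142, 132, 141, 137, 142, 128, 108, 101, 107, 100, 107, 109, 107, 120, 140, 161]
160 [87, 89, 87, 83, 85, 85, 81, 80, 84, 86, 86, 88, 71, 45, 50, 47, 50, 51, 50, 58, 54, 53, 52] [174, 178, 170, 166, 169, 165, 162, 145, 133, 141, 140, 137, 124, 95, 103, 100, 111, 113, 112, 113, 114, 109, 112]
180 [89, 86, 85, 81, 87, 83, 87, 81, 83, 83, 88, 86, 74, 50, 52, 55, 56, 54, 54, 58, 57, 50, 50] [179, 175, 172, 165, 166, 165, 165, 144, 131, 135, 141, 141, 121, 103, 107, 104, 110, 115, 113, 113, 111, 104, 104]
```

View pics/w2.png

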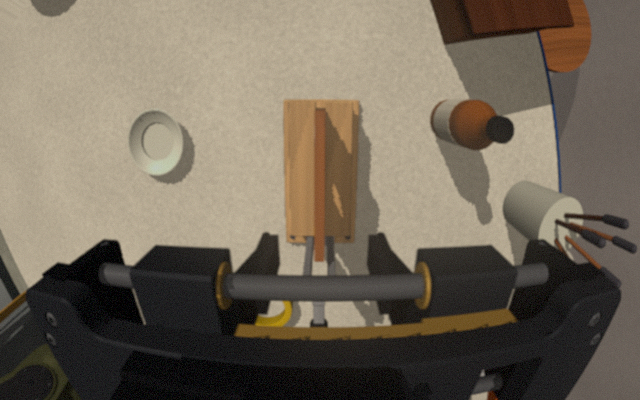

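The palette's top edge runs vertically at col 314–325, from row 107 to 262. It is straight and aligned with the tool, and the lever lies at (320,325).

Run:
```python
from h import *
w=dict(np.load("w2.npz"))
R=Ro.from_rotvec(w["rot"]).as_matrix()
P=wplane(w,[(319.7,107),(319.3,140),(319.3,180),(319,262)],.142)
print(P.round(4));print(((P-w["pos"])@R).round(4));m=(P[0]+P[-1])/2;print("mid",m,"tool",(m-w["pos"])@R)
```

```text
[[0.5779 0.2756 0.142 ]
 [0.5691 0.2469 0.142 ]
 [0.5583 0.2111 0.142 ]
 [0.5332 0.1284 0.142 ]]
[[ 0.0791 -0.0039  0.1319]
 [ 0.0491 -0.0043  0.132 ]
 [ 0.0117 -0.0044  0.132 ]
 [-0.0748 -0.0051  0.1321]]
mid [0.55557388 0.20195985 0.142     ] tool [ 0.00215853 -0.00447486  0.13201722]
```

Request:
{"op": "send_rows", "data": {
  "steps": [
    {"tx": 0.03,"ty": -0.07,"tz": 0.4,"turn": 0,"grip": 0.6},
    {"tx": 0,"ty": 0,"tz": 0.7,"turn": 0,"grip": 0.6},
    {"tx": 0,"ty": 0,"tz": 0.7,"turn": 0,"grip": 0.6},
    {"tx": 0,"ty": 0,"tz": 0.4,"turn": 0,"grip": 0.6},
    {"tx": 0,"ty": 0,"tz": 0.1,"turn": 0,"grip": 0.6},
    {"tx": 0,"ty": 0,"tz": 0,"turn": 0,"grip": 0.3},
    {"tx": 0,"ty": 0,"tz": 0,"turn": 0,"grip": 0},
    {"tx": 0,"ty": 0,"tz": 0,"turn": 0,"grip": 0},
    {"tx": 0,"ty": 0,"tz": 0,"turn": 0,"grip": 0},
    {"tx": 0,"ty": 0,"tz": 0,"turn": 0,"grip": 0}
  ],
  "newtons": 20
}}

```text
time: 9.22
position: [0.5559, 0.2028, 0.1365]
tool_rot: [2.515, 1.882, 0.0]
ft_force: [-0.5, -0.8, 0.2]
grip_width: 0.115
grip_force: 0.7
```

Request:
{"op": "send_rows", "data": {
  "steps": [
    {"tx": 0,"ty": 0,"tz": 0,"turn": 0,"grip": 0},
    {"tx": 0,"ty": 0,"tz": 0,"turn": 0,"grip": 0},
    {"tx": 0,"ty": 0,"tz": 0,"turn": 0,"grip": 0}
  ],
  "newtons": 30
}}

```text
time: 9.6
position: [0.5561, 0.2027, 0.1365]
tool_rot: [2.515, 1.882, 0.001]
ft_force: [0.4, -0.4, 1.7]
grip_width: 0.112
grip_force: 30.0
```

Request:
{"op": "send_rows", "data": {
  "steps": [
    {"tx": 0,"ty": 0,"tz": -0.15,"turn": 0,"grip": 0},
    {"tx": 0,"ty": 0,"tz": -0.3,"turn": 0,"grip": 0},
    {"tx": 0,"ty": 0,"tz": -0.5,"turn": 0,"grip": 0},
    {"tx": 0,"ty": 0,"tz": -0.6,"turn": 0,"grip": 0},
    {"tx": 0,"ty": 0,"tz": -0.7,"turn": 0,"grip": 0},
    {"tx": 0,"ty": 0,"tz": -0.7,"turn": 0,"grip": 0},
    {"tx": 0,"ty": 0,"tz": -0.5,"turn": 0,"grip": 0},
    {"tx": 0,"ty": 0,"tz": -0.15,"turn": 0,"grip": 0},
    {"tx": -0.3,"ty": 0,"tz": 0,"turn": 0,"grip": 0},
    {"tx": -0.6,"ty": 0,"tz": 0,"turn": 0,"grip": 0},
    {"tx": -0.8,"ty": 0,"tz": 0,"turn": 0,"grip": 0},
    {"tx": -0.8,"ty": 0,"tz": 0,"turn": 0,"grip": 0}
  ]
}}

```text
time: 11.1
position: [0.5123, 0.0579, 0.3513]
tool_rot: [-2.513, -1.883, 0.002]
ft_force: [1.0, -0.9, -1.4]
grip_width: 0.113
grip_force: 30.0
```

Request:
{"op": "send_rows", "data": {
  "steps": [
    {"tx": -0.8,"ty": 0,"tz": 0,"turn": 0,"grip": 0},
    {"tx": -0.8,"ty": 0.1,"tz": 0,"turn": 0,"grip": 0},
    {"tx": -0.8,"ty": 0.2,"tz": 0,"turn": 0,"grip": 0},
    {"tx": -0.8,"ty": 0.2,"tz": 0,"turn": 0,"grip": 0},
    {"tx": -0.8,"ty": 0.2,"tz": 0,"turn": 0,"grip": 0},
    {"tx": -0.7,"ty": 0.1,"tz": 0,"turn": 0,"grip": 0},
    {"tx": -0.33,"ty": 0.05,"tz": 0,"turn": 0,"grip": 0},
    {"tx": 0,"ty": 0,"tz": 0,"turn": -0.6,"grip": 0},
    {"tx": 0,"ty": 0,"tz": 0,"turn": -0.8,"grip": 0},
    {"tx": 0,"ty": 0,"tz": 0,"turn": -0.48,"grip": 0},
    {"tx": 0,"ty": 0,"tz": 0,"turn": 0,"grip": 0}
  ]
}}

```text
time: 12.48
position: [0.4776, -0.2435, 0.3521]
tool_rot: [-2.245, -2.196, -0.0]
ft_force: [-0.8, 0.2, -0.8]
grip_width: 0.117
grip_force: 30.0
```

Run:
```python
from bench import ctrl
from h import *
import cv2
s=ctrl.get_state()
d=ctrl.get_image("wrist");d.update(pos=s["position"],rot=s["tool_rot"]);np.savez("w3.npz",**d)
w=d["pixels"][:,:,::-1]
sc=ctrl.get_image("scene")["pixels"][:,:,::-1];si=ctrl.get_image("side")["pixels"][:,:,::-1]
r=lambda i,z:cv2.resize(i,z,interpolation=cv2.INTER_CUBIC)
top=r(w[100:350,280:640],(432,300));
cv2.imwrite("pics/w3.png",np.vstack([np.hstack([r(w[0:400,160:640],(360,300)),r(w[130:330,340:633],(440,300))]),
 np.hstack([r(sc[130:280,160:360],(400,300)),r(si[80:230,260:460],(400,300))])]))
```

```text
(no output)
```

View pics/w3.png

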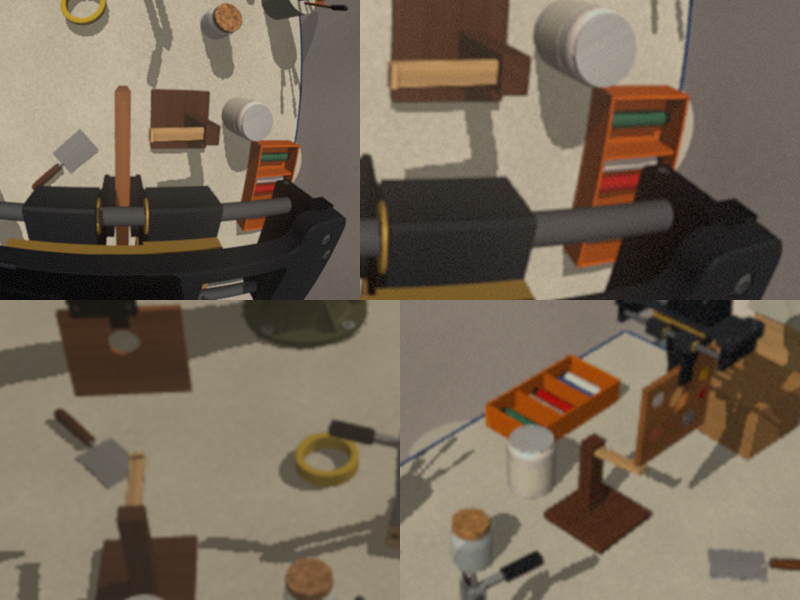

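The peg shows in the wrist view with its tip at full-image pixel (360,180) and its root at (432,178). The scene and side views show the palette held upright in front of the tip, about 200 mm above its final height.

Run:
```python
from h import *
w=dict(np.load("w3.npz"));R=Ro.from_rotvec(w["rot"]).as_matrix()
im=w["pixels"].astype(int)
for c in (366,385,405,425): print(c,[int(v) for v in im[164:194,c,0]])
print(im[179,350:372,0], im[179,424:440,0])
P=np.vstack([wplane(w,[(359.5,180.5)],.159),wplane(w,[(385,180)],.154),wplane(w,[(431.5,179)],.145)])
print(P.round(4));print("tool",((P-w["pos"])@R).round(4))
# palette strip col ~ (123/.75+160)
for r in (125,150,180,210): print(r,[int(v) for v in im[r,305:345,0]])
print([int(v) for v in im[100:130,324,0]])
```

```text
366 [88, 93, 86, 88, 86, 95, 122, 151, 168, 173, 179, 172, 172, 167, 164, 155, 159, 155, 154, 154, 158, 160, 159, 144, 119, 90, 84, 88, 90, 90]
385 [78, 82, 80, 82, 84, 97, 147, 174, 182, 182, 188, 182, 181, 180, 173, 172, 165, 165, 169, 166, 164, 163, 160, 138, 107, 88, 86, 88, 82, 83]
405 [72, 73, 74, 66, 70, 97, 134, 164, 177, 183, 187, 183, 179, 182, 174, 170, 169, 166, 165, 164, 167, 165, 151, 109, 82, 85, 84, 84, 88, 85]
425 [54, 53, 58, 57, 71, 116, 156, 179, 182, 186, 186, 183, 181, 173, 164, 160, 158, 166, 165, 166, 167, 143, 105, 66, 65, 61, 66, 64, 73, 66]
[185 184 189 184 183 182 179 168 136 113 129 167 189 191 179 166 155 162
 164 170 169 171] [166 160 165 163 163 158 146 114  71  61  73  85  86  81  80  86]
[[ 0.5178 -0.2479  0.159 ]
 [ 0.5485 -0.249   0.154 ]
 [ 0.6096 -0.2507  0.145 ]]
tool [[-0.0036  0.0404  0.1931]
 [-0.0041  0.0711  0.1981]
 [-0.0044  0.1322  0.2071]]
125 [193, 194, 190, 190, 188, 187, 184, 170, 142, 133, 134, 133, 139, 142, 143, 140, 138, 140, 140, 135, 134, 136, 137, 136, 129, 130, 131, 126, 138, 161, 178, 187, 187, 188, 184, 190, 190, 194, 186, 188]
150 [195, 191, 189, 185, 189, 183, 185, 177, 147, 135, 133, 134, 139, 137, 142, 143, 144, 144, 146, 144, 149, 146, 143, 138, 139, 135, 134, 129, 141, 169, 189, 194, 187, 189, 187, 188, 187, 189, 181, 192]
180 [183, 192, 190, 181, 186, 183, 186, 166, 141, 140, 133, 136, 138, 142, 140, 146, 138, 145, 146, 145, 147, 146, 144, 146, 141, 142, 141, 140, 148, 164, 173, 180, 180, 187, 177, 183, 182, 181, 186, 186]
210 [187, 187, 182, 184, 187, 188, 184, 181, 159, 141, 134, 136, 138, 136, 140, 139, 142, 141, 141, 142, 145, 141, 145, 145, 142, 141, 142, 146, 161, 178, 182, 185, 185, 184, 181, 183, 185, 187, 186, 191]
[186, 186, 186, 186, 190, 189, 189, 186, 186, 188, 187, 188, 187, 176, 143, 123, 116, 122, 122, 125, 121, 125, 135, 141, 139, 135, 136, 136, 138, 134]
```

Request:
{"op": "send_rows", "data": {
  "steps": [
    {"tx": -0.07,"ty": 0,"tz": 0.2,"turn": 0,"grip": 0},
    {"tx": 0,"ty": 0,"tz": 0.5,"turn": 0,"grip": 0},
    {"tx": 0,"ty": 0,"tz": 0.6,"turn": 0,"grip": 0},
    {"tx": 0,"ty": 0,"tz": 0.6,"turn": 0,"grip": 0},
    {"tx": 0,"ty": 0,"tz": 0.5,"turn": 0,"grip": 0},
    {"tx": 0,"ty": 0,"tz": 0.19,"turn": 0,"grip": 0},
    {"tx": 0,"ty": 0,"tz": 0,"turn": 0,"grip": 0},
    {"tx": 0,"ty": 0.2,"tz": 0,"turn": 0,"grip": 0},
    {"tx": 0,"ty": 0.2,"tz": 0,"turn": 0,"grip": 0},
    {"tx": 0,"ty": 0.2,"tz": 0,"turn": 0,"grip": 0},
    {"tx": 0,"ty": 0.2,"tz": 0,"turn": 0,"grip": 0},
    {"tx": 0,"ty": 0,"tz": 0,"turn": 0,"grip": 0}
  ]
}}

```text
time: 14.12
position: [0.5263, -0.2499, 0.1968]
tool_rot: [-2.246, -2.196, -0.001]
ft_force: [-0.1, -0.2, -1.2]
grip_width: 0.113
grip_force: 30.0
```

Request:
{"op": "send_rows", "data": {
  "steps": [
    {"tx": 0,"ty": 0.2,"tz": 0,"turn": 0,"grip": 0},
    {"tx": 0,"ty": 0.2,"tz": 0,"turn": 0,"grip": 0},
    {"tx": 0,"ty": 0.2,"tz": 0,"turn": 0,"grip": 0},
    {"tx": 0,"ty": 0.04,"tz": 0,"turn": 0,"grip": 0},
    {"tx": 0,"ty": 0,"tz": 0.15,"turn": 0,"grip": 0},
    {"tx": 0,"ty": 0,"tz": 0.1,"turn": 0,"grip": 0},
    {"tx": 0,"ty": 0,"tz": 0.07,"turn": 0,"grip": 0},
    {"tx": 0,"ty": 0,"tz": 0,"turn": 0,"grip": 0}
  ]
}}

```text
time: 15.12
position: [0.5633, -0.2512, 0.1776]
tool_rot: [-2.247, -2.195, 0.0]
ft_force: [-0.1, 0.6, -1.8]
grip_width: 0.113
grip_force: 30.0
```

Request:
{"op": "send_rows", "data": {
  "steps": [
    {"tx": 0,"ty": 0,"tz": 0.03,"turn": 0,"grip": 0},
    {"tx": 0,"ty": 0,"tz": 0.03,"turn": 0,"grip": 0},
    {"tx": 0,"ty": 0,"tz": 0,"turn": 0,"grip": 0}
  ]
}}

```text
time: 15.5
position: [0.564, -0.2513, 0.1765]
tool_rot: [2.246, 2.194, 0.0]
ft_force: [-4.5, 1.5, 9.9]
grip_width: 0.111
grip_force: 30.0
```

Run:
```python
from bench import ctrl
import cv2,numpy as np
s=ctrl.get_state();print(s["position"],s["ft_force"])
sc=ctrl.get_image("scene")["pixels"][190:310,160:300,::-1];si=ctrl.get_image("side")["pixels"][110:230,300:440,::-1]
cv2.imwrite("pics/p4.png",np.hstack([cv2.resize(i,(400,343),interpolation=cv2.INTER_CUBIC) for i in(sc,si)]))
```

```text
[ 0.56403259 -0.25126863  0.17653021] [-4.49517826  1.52246483  9.94698862]
```

View pics/p4.png

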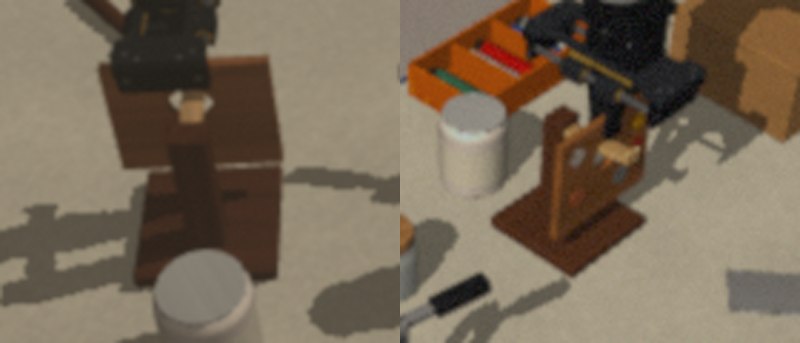

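The palette hangs on the peg, with the peg through its hole in both views and contact felt at 10 N. I'll ease off and release slowly.

Request:
{"op": "send_rows", "data": {
  "steps": [
    {"tx": 0,"ty": 0,"tz": -0.02,"turn": 0,"grip": 0},
    {"tx": 0,"ty": 0,"tz": 0,"turn": 0,"grip": 0},
    {"tx": 0,"ty": 0,"tz": 0,"turn": 0,"grip": 0.12},
    {"tx": 0,"ty": 0,"tz": 0,"turn": 0,"grip": 0.14},
    {"tx": 0,"ty": 0,"tz": 0,"turn": 0,"grip": 0.17},
    {"tx": 0,"ty": 0,"tz": 0,"turn": 0,"grip": 0.2},
    {"tx": 0,"ty": 0,"tz": 0,"turn": 0,"grip": 0.3},
    {"tx": 0,"ty": 0,"tz": 0,"turn": 0,"grip": 0.35},
    {"tx": 0,"ty": 0,"tz": 0,"turn": 0,"grip": 0.35},
    {"tx": 0,"ty": 0,"tz": 0,"turn": 0,"grip": 0.35}
  ],
  "newtons": 10
}}

```text
time: 16.85
position: [0.5636, -0.2514, 0.1754]
tool_rot: [2.247, 2.195, -0.0]
ft_force: [0.8, -0.1, -0.8]
grip_width: 0.345
grip_force: 0.0
```

Request:
{"op": "send_rows", "data": {
  "steps": [
    {"tx": 0,"ty": 0,"tz": -0.1,"turn": 0,"grip": 0.35},
    {"tx": 0,"ty": 0,"tz": -0.2,"turn": 0,"grip": 0.35},
    {"tx": 0,"ty": 0,"tz": -0.3,"turn": 0,"grip": 0.35},
    {"tx": 0,"ty": 0,"tz": -0.6,"turn": 0,"grip": 0.35},
    {"tx": 0,"ty": 0,"tz": -0.7,"turn": 0,"grip": 0.35},
    {"tx": 0,"ty": -0.3,"tz": -0.5,"turn": 0,"grip": 0.35},
    {"tx": 0,"ty": -0.6,"tz": 0,"turn": 0,"grip": 0.35},
    {"tx": 0,"ty": -0.4,"tz": 0,"turn": 0,"grip": 0.35},
    {"tx": 0,"ty": 0,"tz": 0,"turn": 0,"grip": 0.35},
    {"tx": 0,"ty": 0,"tz": 0,"turn": 0,"grip": 0.35},
    {"tx": 0,"ty": 0,"tz": 0,"turn": 0,"grip": 0.35},
    {"tx": 0,"ty": 0,"tz": 0,"turn": 0,"grip": 0.35}
  ]
}}

```text
time: 18.35
position: [0.4862, -0.2492, 0.3191]
tool_rot: [-2.246, -2.196, -0.001]
ft_force: [-0.6, -0.0, -1.3]
grip_width: 0.35
grip_force: 0.0
```

Run:
```python
from bench import ctrl
import cv2,numpy as np
A=ctrl.get_image("scene")["pixels"];B=ctrl.get_image("side")["pixels"]
sc=A[140:320,160:450,::-1];si=B[100:310,220:460,::-1]
cv2.imwrite("pics/p5.png",np.hstack([cv2.resize(i,(400,350),interpolation=cv2.INTER_CUBIC) for i in(sc,si)]))
B2=ctrl.get_image("side")["pixels"];print(np.abs(B2[120:220,320:400].astype(int)-B[120:220,320:400]).mean())
```

```text
2.1185833333333335
```

View pics/p5.png

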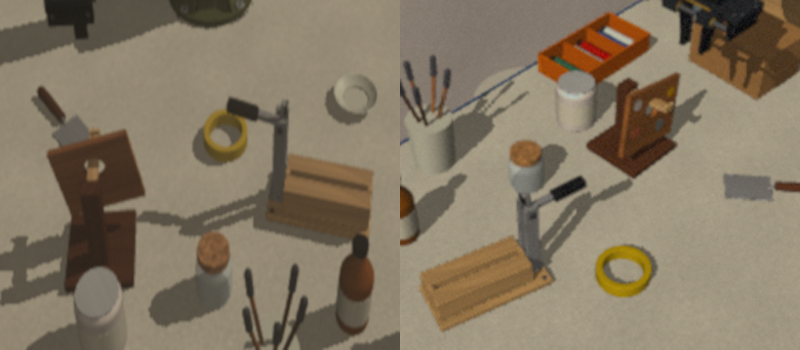

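The lever is open and the slot is empty. The palette is on the peg but rolled about 10–12°, with its +y side high in the scene view. I'll let time pass and measure whether it is swinging or stuck.

Request:
{"op": "send_rows", "data": {
  "steps": [
    {"tx": 0,"ty": 0,"tz": 0,"turn": 0,"grip": 0.35},
    {"tx": 0,"ty": 0,"tz": 0,"turn": 0,"grip": 0.35},
    {"tx": 0,"ty": 0,"tz": 0,"turn": 0,"grip": 0.35},
    {"tx": 0,"ty": 0,"tz": 0,"turn": 0,"grip": 0.35},
    {"tx": 0,"ty": 0,"tz": 0,"turn": 0,"grip": 0.35},
    {"tx": 0,"ty": 0,"tz": 0,"turn": 0,"grip": 0.35},
    {"tx": 0,"ty": 0,"tz": 0,"turn": 0,"grip": 0.35},
    {"tx": 0,"ty": 0,"tz": 0,"turn": 0,"grip": 0.35}
  ]
}}

```text
time: 19.5
position: [0.4856, -0.2495, 0.3193]
tool_rot: [2.247, 2.195, -0.0]
ft_force: [0.5, 0.8, -0.2]
grip_width: 0.35
grip_force: 0.0
```

```bash
cat > tilt.py <<'E'
from bench import ctrl
from h import *
import cv2
# line fits to the palette's top edge (scene): topmost palette-coloured pixel per column, cast on the vertical palette plane
def tilt(show=False):
    im=ctrl.get_image("scene")["pixels"].astype(int)
    m=((im[...,0]-im[...,2]>38)&(im[...,0]<150)&(im.sum(2)<300)).astype(np.uint8)
    m[:,:190]=0;m[:,270:]=0;m[:195]=0;m[262:]=0
    m=cv2.morphologyEx(m,cv2.MORPH_OPEN,np.ones((3,3)))
    if show:
        for r in range(200,262,3): print(r,"".join(".#"[v] for v in m[r,185:275]))
    pts=[(c,np.flatnonzero(m[:,c])[0]) for c in range(205,248) if m[:,c].any()]
    pts=np.array(pts,float);k=np.ones(len(pts),bool)
    for _ in range(4):
        p=np.polyfit(*pts[k].T,1);k=np.abs(np.polyval(p,pts[:,0])-pts[:,1])<1.2
    def on(u):
        o,d=ray("scene",u);n=np.array([np.cos(-.024),np.sin(-.024),0]);q=np.array([.57,-.249,.17])
        return o+d*((q-o)@n)/(d@n)
    a,b=on((205,np.polyval(p,205))),on((247,np.polyval(p,247)))
    return np.degrees(np.arctan2(b[2]-a[2],b[1]-a[1])),k.sum(),a,b
if __name__=="__main__":
    print(tilt(True));print(tilt()[:2])
E
python3 tilt.py
```

```text
200 ..........................................................................................
203 ..........................................................................................
206 ..........................................................................................
209 ........................................########..#################.......................
212 ....................................##################....................................
215 .....................#################....................................................
218 ..........#############...................................................................
221 ..........................................................................................
224 ........................................######............................................
227 ..........................................................................................
230 ..........................................................................................
233 ...................................................
[... 384 characters left out ...]
...................................
248 ..........................................................................................
251 ..........................................................................................
254 ..........................................................................................
257 ..........................................................................................
260 ..........................................................................................
(np.float64(11.820168596933415), np.int64(36), array([ 0.56879451, -0.29921925,  0.17574003]), array([ 0.5713887 , -0.1911488 ,  0.19835683]))
(np.float64(11.820168596933415), np.int64(36))
```

The palette is stuck at rest with an 11.8° roll, held by friction on the peg. I'll press its high +y shoulder down gently with closed fingertips, after locating its top edge along x from above.

Request:
{"op": "send_rows", "data": {
  "steps": [
    {"tx": 0.3,"ty": 0.3,"tz": 0,"turn": 0,"grip": 0},
    {"tx": 0.5,"ty": 0.6,"tz": 0,"turn": 0,"grip": 0},
    {"tx": 0.12,"ty": 0.4,"tz": 0,"turn": 0,"grip": 0},
    {"tx": 0,"ty": 0,"tz": 0.3,"turn": 0,"grip": 0},
    {"tx": 0,"ty": 0,"tz": 0.1,"turn": 0,"grip": 0},
    {"tx": 0,"ty": 0,"tz": 0,"turn": 0,"grip": 0}
  ]
}}

```text
time: 20.35
position: [0.5634, -0.1973, 0.2944]
tool_rot: [-2.249, -2.192, 0.003]
ft_force: [1.0, -0.4, -0.7]
grip_width: 0.005
grip_force: 0.0
```

Run:
```python
from bench import ctrl
from h import *
s=ctrl.get_state();print(s["position"],s["tool_rot"])
w=ctrl.get_image("wrist");w.update(pos=s["position"],rot=s["tool_rot"]);np.savez("w5.npz",**w)
R=Ro.from_rotvec(w["rot"]).as_matrix();im=w["pixels"].astype(int)
for r in range(150,280,8):
    print(r,"".join(".#+"[2 if (p[0]-p[2]>60 and p[0]>115) else int(p[0]-p[2]>40 and p[0]<115)] for p in im[r,285:365]))
```

```text
[ 0.56343574 -0.1972847   0.29437517] [-2.24860023 -2.19200764  0.00278664]
150 ..............................#.+..##...........................................
158 .......................#.#.#...#++++++++.#####.......#.#.#.#.##.#..#.##..#....##
166 .......................###.##...#+++++++++####..#....###..#..##.##..####.....#.#
174 ........................#....###.#++++++++++##...#....###.########...##......###
182 ........................#.#..####.#.++++++++++#....#.####.#.#####..####....#.###
190 ........................###........##+.+++##.###.....##################.........
198 .......................#######......#+++++++.###.....#######.######.#...........
206 ........................####.#......#+#+++++++##........############.#..........
214 ........................##...#.....###.+++++++##............########.####.......
222 ........................#.####...######.++++++##..............##.##########.....
230 +++++++++++++++++++++++++++++++++++.###+++++.+++########++++++++++++++++++++++++
238 ++.#+++++++++++++++++...................................#+++++++++++++++++++++++
246 +++.++++++++++..+...............................................................
254 ................................................................................
262 ................................................................................
270 .....................###............................#++##.......................
278 .....................###.............................++++.......................
```

Run:
```python
from h import *
w=dict(np.load("w5.npz"));R=Ro.from_rotvec(w["rot"]).as_matrix()
P=np.vstack([wplane(w,[(319.5,152)],.196),wplane(w,[(321,166)],.194),wplane(w,[(323.5,190)],.190),wplane(w,[(327.5,222)],.185)])
print(P.round(4));print(((P-w["pos"])@R).round(4));print(np.degrees(np.arctan2(*(P[-1]-P[0])[:2])))
```

```text
[[ 0.5603 -0.1538  0.196 ]
 [ 0.5612 -0.1657  0.194 ]
 [ 0.5627 -0.1873  0.19  ]
 [ 0.5655 -0.2185  0.185 ]]
[[ 0.0434 -0.004   0.0984]
 [ 0.0315 -0.0028  0.1004]
 [ 0.01   -0.0008  0.1044]
 [-0.0211  0.0028  0.1094]]
175.46651729915303
```

Request:
{"op": "send_rows", "data": {
  "steps": [
    {"tx": -0.1,"ty": 0.01,"tz": 0.5,"turn": 0,"grip": 0},
    {"tx": 0,"ty": 0,"tz": 0.6,"turn": 0,"grip": 0},
    {"tx": 0,"ty": 0,"tz": 0.3,"turn": 0,"grip": 0},
    {"tx": 0,"ty": 0,"tz": 0.06,"turn": 0,"grip": 0},
    {"tx": 0,"ty": 0,"tz": 0.06,"turn": 0,"grip": 0},
    {"tx": 0,"ty": 0,"tz": 0.06,"turn": 0,"grip": 0},
    {"tx": 0,"ty": 0,"tz": 0.06,"turn": 0,"grip": 0},
    {"tx": 0,"ty": 0,"tz": 0,"turn": 0,"grip": 0}
  ]
}}

```text
time: 21.4
position: [0.5653, -0.2021, 0.197]
tool_rot: [2.247, 2.195, -0.0]
ft_force: [-0.3, 0.1, 0.7]
grip_width: 0.006
grip_force: 0.2
```

Run:
```python
from tilt import *
print(tilt(True)[:2])
```

```text
200 ..........................................................................................
203 ..........................................................................................
206 ..........................................................................................
209 ..........................................................................................
212 ..........................................................................................
215 ..........................................................................................
218 ..........................................................................................
221 ........................................######............................................
224 .........................................####.............................................
227 ........................................#####.............................................
230 ..........................................................................................
233 ...................................................
[... 241 characters left out ...]
...................................................................................
245 ..........................................................................................
248 ..........................................................................................
251 ..........................................................................................
254 ..........................................................................................
257 ..........................................................................................
260 ..........................................................................................
(np.float64(-24.457215071777885), np.int64(6))
```

Request:
{"op": "send_rows", "data": {
  "steps": [
    {"tx": 0,"ty": 0,"tz": -0.1,"turn": 0,"grip": 0},
    {"tx": 0,"ty": 0,"tz": -0.5,"turn": 0,"grip": 0},
    {"tx": 0,"ty": 0,"tz": -0.7,"turn": 0,"grip": 0},
    {"tx": 0,"ty": 0,"tz": -0.7,"turn": 0,"grip": 0},
    {"tx": -0.3,"ty": -0.5,"tz": 0,"turn": 0,"grip": 0},
    {"tx": -0.4,"ty": -0.6,"tz": 0,"turn": 0,"grip": 0},
    {"tx": 0,"ty": -0.2,"tz": 0,"turn": 0,"grip": 0},
    {"tx": 0,"ty": 0,"tz": 0,"turn": 0,"grip": 0}
  ]
}}

```text
time: 22.45
position: [0.4862, -0.2421, 0.3176]
tool_rot: [2.247, 2.193, -0.0]
ft_force: [0.1, 1.0, -0.1]
grip_width: 0.004
grip_force: 0.0
```

```bash
python3 tilt.py
```

```text
200 ..........................................................................................
203 ..........................................................................................
206 ..........................................................................................
209 ........................................######........##############......................
212 ....................................####################..................................
215 .................######################...................................................
218 ..........###########.....................................................................
221 ..........................................................................................
224 .........................................#####............................................
227 ..........................................................................................
230 ..........................................................................................
233 ...................................................
[... 380 characters left out ...]
.......................................
248 ..........................................................................................
251 ..........................................................................................
254 ..........................................................................................
257 ..........................................................................................
260 ..........................................................................................
(np.float64(9.60444118027064), np.int64(37), array([ 0.56880134, -0.29893438,  0.17741975]), array([ 0.57138111, -0.19146487,  0.19560543]))
(np.float64(9.47311548188991), np.int64(37))
```

Palette yaw confounds this single-view tilt, so I'll combine line segments from both cameras for the true 3D edge direction.

```bash
cat > edges.py <<'E'
from bench import ctrl
from h import *
import cv2
def segs(n,box,minl=12):
    im=np.mean([ctrl.get_image(n)["pixels"] for _ in range(3)],0).astype(np.uint8)
    x,y,X,Y=box;g=cv2.resize(cv2.cvtColor(im[y:Y,x:X],cv2.COLOR_RGB2GRAY),None,fx=2,fy=2,interpolation=cv2.INTER_CUBIC)
    L=cv2.createLineSegmentDetector().detect(g)[0][:,0]/2+[x,y,x,y]
    return [l for l in L if np.hypot(l[2]-l[0],l[3]-l[1])>minl]
def dirn(a,b):
    f=lambda n,l:np.cross(ray(n,l[:2])[1],ray(n,l[2:])[1])
    d=np.cross(f("scene",a),f("side",b));d/=np.linalg.norm(d);return d*np.sign(d[1])
if __name__=="__main__":
    for n,b in(("scene",(185,195,275,262)),("side",(335,130,400,215))):
        print(n);[print(l.round(1)) for l in segs(n,b)]
E
python3 edges.py
```

```text
scene
[235.9 248.8 257.2 247.4]
[263.9 241.  235.9 245.6]
[209.4 249.8 193.8 218.6]
[252.2 207.  264.1 239.9]
[222.5 212.9 251.8 207.1]
[274.1 255.1 259.7 253.6]
[215.6 198.8 224.8 207. ]
side
[386.  187.7 359.5 207.6]
[359.3 206.6 334.7 190.6]
[334.6 183.6 349.1 173.9]
[348.7 174.  350.  153.4]
[369.1 130.  341.4 147.9]
[387.3 143.3 384.8 162.2]
[358.2 157.4 384.1 142.7]
[348.  161.  335.1 175.8]
[340.6 214.1 356.6 207.2]
[386.8 163.5 399.6 154.1]
[392.2 172.1 383.4 182.7]
[384.7 164.6 382.3 177.2]
[354.9 159.6 351.7 193.5]
[335.2 142.1 354.  130.2]
[354.5 194.7 358.  159. ]
[359.6 192.1 376.4 181.6]
```

Run:
```python
from edges import *
A=lambda *x:np.array(x,float)
def rep(t,d):print(t,d.round(3),"roll",np.degrees(np.arctan2(d[2],d[1])).round(1),"yaw",np.degrees(np.arctan2(-d[0],d[1])).round(1))
rep("top",dirn(A(222.5,212.9,251.8,207.1),A(358.2,157.4,384.1,142.7)))
rep("bottom",dirn(A(263.9,241,235.9,245.6),A(359.6,192.1,376.4,181.6)))
for t,a,b in(("+y end",A(252.2,207,264.1,239.9),A(354.9,159.6,351.7,193.5)),("-y end",A(209.4,249.8,193.8,218.6),A(387.3,143.3,382.3,177.2))):
    d=dirn(a,b);d*=np.sign(d[2]);print(t,d.round(3),"roll",np.degrees(np.arctan2(-d[1],d[2])).round(1),"pitch",np.degrees(np.arctan2(d[0],d[2])).round(1))
for t,u,v in(("top+y",(252,207),(356.5,158.5)),("top-y",(193.8,218.6),(387.3,142)),("bot+y",(264,240.5),(353,194.5)),("bot-y",(209.4,250),(381.5,178.5))):print(t,tri(u,v))
```

```text
top [-0.037  0.989  0.145] roll 8.4 yaw 2.1
bottom [-0.01   0.991  0.13 ] roll 7.5 yaw 0.6
+y end [ 0.073 -0.129  0.989] roll 7.4 pitch 4.2
-y end [ 0.065 -0.133  0.989] roll 7.6 pitch 3.8
top+y (array([ 0.56550452, -0.18063804,  0.19313794]), np.float64(0.002852713110072925))
top-y (array([ 0.5672905 , -0.33193849,  0.17021621]), np.float64(0.008790830822775217))
bot+y (array([ 0.55803597, -0.16422771,  0.06118467]), np.float64(0.0058809195429415356))
bot-y (array([ 0.55749011, -0.31334137,  0.03610785]), np.float64(0.0031294109766439194))
```

True roll is about 7.7°, because the palette rolled over one peg edge when released about 2.5 mm off-centre. I'll regrasp it, offset it about 2.2 mm to +y, and release so it rolls back level.

Request:
{"op": "send_rows", "data": {
  "steps": [
    {"tx": -0.05,"ty": 0.4,"tz": 0,"turn": 0,"grip": 0.35},
    {"tx": -0.08,"ty": 0.6,"tz": 0,"turn": 0,"grip": 0.35},
    {"tx": 0,"ty": 0.32,"tz": 0.2,"turn": 0,"grip": 0.35},
    {"tx": 0,"ty": 0,"tz": 0.6,"turn": 0,"grip": 0.35},
    {"tx": 0,"ty": 0,"tz": 0.6,"turn": 0,"grip": 0.35},
    {"tx": 0,"ty": 0,"tz": 0.5,"turn": 0,"grip": 0.35},
    {"tx": 0,"ty": 0,"tz": 0.3,"turn": 0,"grip": 0.35},
    {"tx": 0,"ty": 0,"tz": 0.14,"turn": 0,"grip": 0.35},
    {"tx": 0,"ty": 0,"tz": 0,"turn": 0,"grip": 0.35}
  ]
}}

```text
time: 23.98
position: [0.5656, -0.252, 0.1767]
tool_rot: [2.247, 2.195, 0.0]
ft_force: [1.0, -1.2, 0.2]
grip_width: 0.355
grip_force: 0.0
```

Request:
{"op": "send_rows", "data": {
  "steps": [
    {"tx": 0,"ty": 0,"tz": 0,"turn": 0,"grip": 0.2},
    {"tx": 0,"ty": 0,"tz": 0,"turn": 0,"grip": 0.12},
    {"tx": 0,"ty": 0,"tz": 0,"turn": 0,"grip": 0},
    {"tx": 0,"ty": 0,"tz": 0,"turn": 0,"grip": 0},
    {"tx": 0,"ty": 0,"tz": 0,"turn": 0,"grip": 0},
    {"tx": 0,"ty": 0,"tz": 0,"turn": 0,"grip": 0}
  ],
  "newtons": 20
}}

```text
time: 24.72
position: [0.5656, -0.252, 0.1769]
tool_rot: [2.247, 2.195, 0.0]
ft_force: [-0.5, 0.2, 2.9]
grip_width: 0.112
grip_force: 20.0
```

Request:
{"op": "send_rows", "data": {
  "steps": [
    {"tx": 0,"ty": 0,"tz": -0.06,"turn": 0,"grip": 0},
    {"tx": 0,"ty": 0,"tz": -0.01,"turn": 0,"grip": 0},
    {"tx": 0.04,"ty": 0,"tz": 0,"turn": 0,"grip": 0},
    {"tx": 0,"ty": 0,"tz": 0,"turn": 0,"grip": 0},
    {"tx": 0,"ty": 0,"tz": 0.03,"turn": 0,"grip": 0},
    {"tx": 0,"ty": 0,"tz": 0,"turn": 0,"grip": 0}
  ]
}}

```text
time: 25.48
position: [0.5654, -0.2497, 0.1789]
tool_rot: [2.247, 2.195, -0.0]
ft_force: [-0.1, -1.1, -0.6]
grip_width: 0.108
grip_force: 20.0
```

Request:
{"op": "send_rows", "data": {
  "steps": [
    {"tx": 0,"ty": 0,"tz": 0.01,"turn": 0,"grip": 0},
    {"tx": 0,"ty": 0,"tz": 0,"turn": 0,"grip": 0}
  ]
}}

```text
time: 25.72
position: [0.5655, -0.2498, 0.1786]
tool_rot: [2.247, 2.195, -0.0]
ft_force: [0.3, 0.2, 0.3]
grip_width: 0.114
grip_force: 20.0
```

Request:
{"op": "send_rows", "data": {
  "steps": [
    {"tx": 0,"ty": 0,"tz": 0.01,"turn": 0,"grip": 0},
    {"tx": 0,"ty": 0,"tz": 0,"turn": 0,"grip": 0}
  ]
}}

```text
time: 25.98
position: [0.5656, -0.2499, 0.1782]
tool_rot: [2.247, 2.194, -0.0]
ft_force: [-0.6, -0.9, 2.4]
grip_width: 0.108
grip_force: 20.0
```

Contact. I'll release and back off.

Request:
{"op": "send_rows", "data": {
  "steps": [
    {"tx": 0,"ty": 0,"tz": 0,"turn": 0,"grip": 0.12},
    {"tx": 0,"ty": 0,"tz": 0,"turn": 0,"grip": 0.14},
    {"tx": 0,"ty": 0,"tz": 0,"turn": 0,"grip": 0.17},
    {"tx": 0,"ty": 0,"tz": 0,"turn": 0,"grip": 0.25},
    {"tx": 0,"ty": 0,"tz": 0,"turn": 0,"grip": 0.35},
    {"tx": 0,"ty": 0,"tz": 0,"turn": 0,"grip": 0.35},
    {"tx": 0,"ty": 0,"tz": 0,"turn": 0,"grip": 0.35},
    {"tx": 0,"ty": 0,"tz": 0,"turn": 0,"grip": 0.35}
  ],
  "newtons": 10
}}

```text
time: 26.98
position: [0.5654, -0.2496, 0.1778]
tool_rot: [2.247, 2.195, -0.0]
ft_force: [-0.3, 0.5, -0.9]
grip_width: 0.35
grip_force: 0.0
```

Request:
{"op": "send_rows", "data": {
  "steps": [
    {"tx": 0,"ty": 0,"tz": -0.1,"turn": 0,"grip": 0.35},
    {"tx": 0,"ty": 0,"tz": -0.2,"turn": 0,"grip": 0.35},
    {"tx": 0,"ty": 0,"tz": -0.3,"turn": 0,"grip": 0.35},
    {"tx": 0,"ty": 0,"tz": -0.6,"turn": 0,"grip": 0.35},
    {"tx": 0,"ty": 0,"tz": -0.7,"turn": 0,"grip": 0.35},
    {"tx": 0,"ty": -0.3,"tz": -0.5,"turn": 0,"grip": 0.35},
    {"tx": 0,"ty": -0.6,"tz": 0,"turn": 0,"grip": 0.35},
    {"tx": 0,"ty": -0.4,"tz": 0,"turn": 0,"grip": 0.35},
    {"tx": 0,"ty": 0,"tz": 0,"turn": 0,"grip": 0.35},
    {"tx": 0,"ty": 0,"tz": 0,"turn": 0,"grip": 0.35},
    {"tx": 0,"ty": 0,"tz": 0,"turn": 0,"grip": 0.35},
    {"tx": 0,"ty": 0,"tz": 0,"turn": 0,"grip": 0.35}
  ]
}}

```text
time: 28.48
position: [0.488, -0.2475, 0.3215]
tool_rot: [-2.246, -2.196, -0.001]
ft_force: [0.3, 0.1, -0.3]
grip_width: 0.349
grip_force: 0.0
```

```bash
python3 edges.py; python3 tilt.py | tail -2
```

```text
scene
[261.5 245.  235.3 246. ]
[218.5 246.9 206.5 248.1]
[236.5 248.9 256.6 247.9]
[206.6 248.  194.7 216.1]
[210.  261.1 211.8 249. ]
[254.1 210.6 262.  244.2]
[228.3 212.5 253.6 210.5]
[274.1 255.1 259.7 253.7]
[198.5 205.1 186.4 195.4]
[189.7 260.6 203.4 260.6]
[210.3 215.4 228.4 214.1]
[197.2 216.1 209.7 215.2]
side
[386.  187.7 359.5 207.6]
[359.6 206.8 334.7 190.6]
[335.2 183.2 348.7 174.1]
[348.7 174.  350.  153.4]
[388.  142.7 385.4 167.9]
[369.1 130.  340.9 148.2]
[348.  161.  335.1 175.8]
[355.2 159.1 385.6 141.5]
[340.6 214.  356.6 207.2]
[387.7 162.  399.4 154.6]
[352.6 160.3 351.  193.4]
[343.4 137.2 353.9 130.1]
[356.5 193.3 376.2 181.3]
[354.5 180.9 355.  161.6]
(np.float64(0.860029346061194), np.int64(39), array([ 0.56882915, -0.29777585,  0.18425099]), array([ 0.57135415, -0.19258783,  0.18583002]))
(np.float64(0.8782102063384494), np.int64(39))
```

Run:
```python
from edges import *
A=lambda *x:np.array(x,float)
for t,a,b in(("top",A(197.2,216.1,253.6,210.5),A(355.2,159.1,385.6,141.5)),("bottom",A(261.5,245,206.5,248.1),A(356.5,193.3,376.2,181.3))):
    d=dirn(a,b);print(t,"roll",np.degrees(np.arctan2(d[2],d[1])).round(1),"yaw",np.degrees(np.arctan2(-d[0],d[1])).round(1))
for t,a,b in(("+y",A(254.1,210.6,262,244.2),A(352.6,160.3,351,193.4)),("-y",A(206.6,248,194.7,216.1),A(388,142.7,385.4,167.9))):
    d=dirn(a,b);d*=np.sign(d[2]);print(t,"roll",np.degrees(np.arctan2(-d[1],d[2])).round(1),"pitch",np.degrees(np.arctan2(d[0],d[2])).round(1))
# bystanders: change since the start, per box in the scene view
im=ctrl.get_image("scene")["pixels"].astype(int);D=np.abs(im-C["scene"]["pixels"].astype(int)).mean(2)
for n,(x,y,X,Y) in dict(tape=(306,196,342,224),jar=(302,258,330,300),bottle=(403,260,432,312),can=(213,280,252,328),spatula=(183,182,212,212),saucer=(400,177,436,202)).items():
    print(n,D[y:Y,x:X].mean().round(1),(D[y:Y,x:X]>30).mean().round(3))
```

```text
top roll 4.0 yaw -1.2
bottom roll 2.9 yaw -3.4
+y roll 3.0 pitch 3.3
-y roll 3.3 pitch 3.5
tape 8.3 0.068
jar 4.0 0.008
bottle 3.4 0.0
can 3.2 0.0
spatula 2.9 0.0
saucer 4.6 0.0
```

The palette now hangs within about 3° of upright and the other things have not moved; the tape's slight difference is the open handle passing in front of it. I'll hand in.

```bash
python3 -c "
from bench import ctrl
print(ctrl.close_job())"
```

```text
the job is handed in; nothing more can be done
None
```

The lever is fully open, and the palette hangs by its thumb hole on the peg at rest, about 3° off upright after one regrasp to level it; nothing else was moved, and the job is handed in at about 29 s of the 53 s.

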